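Weigh out the dry blank and latch it into the feed rack

TASK

Two turning blanks lie on the bench that look alike: one is dry and light, the other still damp and heavy. Set one on the balance pan and let go of it to see whether the pan sinks, then take the dry one, whichever it is, lay it on the rack's open end and slide it in until its own front edge lifts the hinged catch and it sits home with the catch dropped behind it. Keep the hand off the catch, leave the damp blank on the pan or the bench outside the rack, and do not disturb the short jar and the doll near the blanks.

Things in the scene. Friction and masses are not known exactly. Their poses are not given: they have to be found in the camera images.
- blank_a: one of two turning blanks that look exactly alike: a plain pale wooden brick 120 (x) x 56 (y) x 44 (z) mm with a dark dot on each end. Lies flat on the bench; origin at the centre of its underside, x along its length, z up. One of the two blanks is dry (about 0.12 to 0.17 kg), the other damp (about 0.27 to 0.36 kg); nothing but weighing tells which
- blank_b: one of two turning blanks that look exactly alike: a plain pale wooden brick 120 (x) x 56 (y) x 44 (z) mm with a dark dot on each end. Lies flat on the bench; origin at the centre of its underside, x along its length, z up. One of the two blanks is dry (about 0.12 to 0.17 kg), the other damp (about 0.27 to 0.36 kg); nothing but weighing tells which
- rack: fixed wooden feed rack, 340 x 90 mm, one straight lane; parts travel along its own +x. Origin on the bench under the lane's centre line, z up. Floor board 10 mm thick from x=-200 to 140 mm; x=-200 to -85 is an open apron without walls. End stop's face at x=130. A roof (underside 63, top 69 mm above the bench) covers x=60 to 140 and turns up to 75 mm at its lip at x=45, so a blank can only be slid in
- rack_mouth (a point): lane mouth on the floor, rack x=-60 mm, y=0. From here two 6 mm guide walls leave a lane 62 mm wide (rack y=-31 to 31) up to the end stop; wall tops are 32 mm above the bench up to rack x=60; beyond, outer walls carry the roof. Behind the mouth the walls flare outwards over 24 mm
- rack_seat (a point): where the underside centre of a blank lies when fully home: on the lane floor (10 mm above the bench), rack x=70 mm, y=0; the blank's rear end is then at rack x=10. Axes as the rack
- rack_apron (a point): point on the lane floor, rack x=-125 mm, y=0: a blank set down centred here and lying along the lane has its nose (rack x=-65) in the flared mouth, still short of the catch and the straight guides, and its rear half on the open apron; axes as the rack
- catch (a joint): angle of the steel gravity catch, rad: 0 at rest, growing as its toe lifts (at most 0.7); about 0.13 while riding on a blank. It falls back by its own weight (80 g). A blank pushed in lifts it with a few newtons: the toe's underside is a 30 degree ramp that rises from rack x=-2 to x=-38 towards the open end
- catch_hinge (a point): the catch's hinge (axis along rack y), outside the guide wall on the rack's -y side: rack x=105, y=-40, 52 mm above the bench. The 6 mm thick arm runs back from it outside that wall (y=-43 to -37); the toe reaches into the lane only as far as y=-18, so y=-18 to 31 stays open for a pusher behind the blank
- catch_toe (a point): lowest inner edge of the catch's toe (rack x=2 mm, y=-29 mm, 40 mm above the bench when down, 14 mm below the top of a blank in the lane); the flat face that holds a blank in looks to rack +x
- pan: flat steel plate of the bench balance, 90 (x) x 130 (y) x 4 mm, no rim; it stays level as it rises and sinks. Origin at the beam's end, 34 mm below the middle of the plate's top; y runs along the beam, away from the pivot, which is at pan y=-120 with the brass counterweight beyond it. All of it is lower than the raised plate
- pan_top (a point): middle of the plate's top face, about 110 mm above the bench when the pan is up
- beam (a joint): balance beam angle, rad: -0.12 with the pan up against its stop (empty, and with the dry blank on it), 0.12 with the pan down (29 mm lower; the damp blank sinks it within about 1 s)
- pot: short round glass jar with a black lid, 50 mm across, 46 mm high, loose on the bench between the balance and the blanks; origin at the centre of its underside. Leave alone
- doll1: turned wooden doll, about 58 mm across, 153 mm high, loose on the bench to the left of the rack; origin at the centre of its underside. Leave alone
Things that resemble listed ones, but are neither listed nor needed, are in the scene too. Leave any green or yellow look-alike of the blank_b alone.

How it is judged (in metres and radians):
On the way, in this order (a step that is already met when the one before it is completed fails the run):
1. one of the blanks stands on the balance pan, let go of and at rest (((horizontal distance between blank_a and pan below 0.045 m and contact force between blank_a and pan above 0.6 N and contact force between the fingers and blank_a below 0.1 N and linear speed of blank_a below 0.02 m/s) or (horizontal distance between blank_b and pan below 0.045 m and contact force between blank_b and pan above 0.6 N and contact force between the fingers and blank_b below 0.1 N and linear speed of blank_b below 0.02 m/s))), for 0.3 s.
2. a blank, in the lane, lifts the catch with its own edge (((value of joint catch above 0.08 rad and contact force between blank_a and catch above 0.05 N and x of blank_a in the frame of rack above -0.09 m) or (value of joint catch above 0.08 rad and contact force between blank_b and catch above 0.05 N and x of blank_b in the frame of rack above -0.09 m))), for 0.1 s.
At the end, for the whole second after the job is handed in: The dry blank lies flat in the lane behind the catch, at rest, its centre 58 to 76 mm along the rack, within 8 mm and 0.1 rad of the lane; the catch is down (under 0.04 rad); the damp one (known by its weight, over 2.2 N) rests on pan or bench, over 100 mm from the rack seat (value of joint catch below 0.04 rad and ((x of blank_a in the frame of rack between 0.058 and 0.076 m and y of blank_a in the frame of rack between -0.008 and 0.008 m and z of blank_a in the frame of rack below 0.016 m and angle between the x axis of blank_a and the x axis of rack, either way round below 0.1 rad and contact force between blank_b and anything else above 2.2 N and linear speed of blank_a below 0.01 m/s and horizontal distance between blank_b and rack_seat above 0.1 m and height (world z) of blank_b above -0.02 m and linear speed of blank_b below 0.02 m/s) or (x of blank_b in the frame of rack between 0.058 and 0.076 m and y of blank_b in the frame of rack between -0.008 and 0.008 m and z of blank_b in the frame of rack below 0.016 m and angle between the x axis of blank_b and the x axis of rack, either way round below 0.1 rad and contact force between blank_a and anything else above 2.2 N and linear speed of blank_b below 0.01 m/s and horizontal distance between blank_a and rack_seat above 0.1 m and height (world z) of blank_a above -0.02 m and linear speed of blank_a below 0.02 m/s))); the robot touches nothing.
It fails at once if the hand or arm presses on the catch (over 1 N) (contact force between any of the fingers, the arm and catch above 1 N).
It fails at once if the short jar or the doll is shifted by more than 30 mm or tipped over (distance of any of pot, doll1 from where it was at the start of the episode above 0.03 m or angle between any of pot, doll1's own z axis and vertical above 0.6 rad).
It also fails if it takes over 67 s, if anything falls off the work surface, if the arm or the gripper's body presses on something with over 40 N, if the wrist force passes 120 N, or if a joint passes its speed limit or range.

ROBOT

A 6-joint arm with a two-finger parallel gripper is mounted at the origin on the work surface. World frame = base frame: x ahead of the robot, y to its left, z up, the work surface at z = 0. Lengths are in mm, angles in rad, forces in N, time in s.
With the tool pointing down it reaches from about 350 to 775 mm from the base axis. Payload 7.3 kg.
Tool frame: the origin (TCP) lies on the mounting face of the last link; the fingertips stand 178 mm ahead of it and the grasp point (between the pads) lies 159 mm ahead of it (robot.tip_reach is the distance from the TCP to the fingertips, in mm); z points along the fingers, y is the line along which they close (so a half turn about z gives the same grasp; the last joint's range is limited). The gripper opens to 92 mm and grips with 3 to 60 N. Pads are 19 mm wide; open, the fingers measure 130 mm over their backs; the gripper's body (75 mm by 190 mm) begins 47 mm behind the grasp point.
Start: joints at [0.965, 0.342, 1.524, -0, 1.275, -0.146], TCP at [232.959, 470.487, 404.741] pointing down, gripper open.
Joint ranges: [-2.53, 2.53], [-0.77, 2.02], [0.04, 2.7], [-1, 4.14], [0.28, 2.66], [-3.11, 3.11]. Speed limits (rad/s): [2.57, 2.57, 3.14, 3.14, 3.14, 3.14].

INTERFACE

Orientations are given as [roll, pitch, yaw] about the fixed x, y, z axes, in that order (R = Rz(yaw) Ry(pitch) Rx(roll)).
In Python, from cell import robot, capture, get_calibration gives the robot as it stands.
- The arm moves only by the shell command python3 -m handwheel 'ROWS' [FORCE]. ROWS is JSON, a list of rows, each an object with "slide": the shift along the world's x, y, z normalised to -1 to 1, where 1 is 2.5 cm, a list of three; "angular": the turn, a rotation vector about the world's x, y, z normalised to -1 to 1, where 1 is 10 degrees, a list of three; "fingers": the opening, from -1 (shut) to 1 (fully open). A call has 1 to 20 rows; each row shifts and turns the commanded pose from where the row before left it; what a row does not reach is not made up. A row lasts 1/8 s, in which the tool goes at most 62.5 mm and 10.7 degrees, less where a joint would pass 70% of its speed; a pose out of reach is approached as far as the arm can. A call with a number of a shift or a turn outside -1 to 1 is refused whole. A call with a gripper value outside its range is refused whole. The fingers move at their own pace and stop on an object; FORCE is the grip in N (left out, the last holds). Time passes only in rows, so rows that do not move let the fingers close. It gives the time, the measured TCP pose, the force, the opening and the grip force at its end, in the units of the state.
- robot.sense(): the state, without advancing time (a new reading comes with each control period).
- capture(name): name is "side" or "top" or "wrist"; returns (picture, depth): 480x640x3 uint8, red, green, blue; 480x640 float32, mm along the optical axis (not along the pixel's ray), 0 where there is no reading.
- get_calibration(name): a dict with "mtx" (3x3 intrinsics, pixels), "k1" (the pictures are not rectified: a ray, as slopes to the right and down, at radius r is drawn at 1 + k1 r^2 times it, then the intrinsics apply), "pose" (4x4, takes a point from camera to world coordinates). Camera axes: x right, y down, z forward; pixel columns grow to the right and rows downward; lengths in mm; the calibration is good to about 2 mm. A picture is of the moment at which its call begins: read the wrist's pose just before it. get_calibration takes no time and is no camera call; for the wrist camera it gives the pose at the moment of the call.
- robot.finish_job(): hands the job in; it is judged then, once.
The state is a dict: "clock": time; "joint_pos": joint angles; "dq": joint speeds; "tau": joint torques, N m; "ee_pos": TCP position; "eef_rot": TCP orientation; "wrist_force": force on the tool from outside, world axes, zero at the start; "wrist_torque": the same for the moment, N m; "width": opening from 0.0 (shut) to 1.0 (fully open); "grasp_force": force on a finger pad.
Only numpy, scipy, OpenCV 4.12 (cv2) and the standard library are available. Lean on these libraries where they do the work, as an engineer would, in place of code of your own. Each camera call takes 0.05 s, during which the arm holds its last target. There are 200 camera calls.

## Working session

There is one attempt and no reset: what is moved stays moved. The work goes in short steps, Python scripts to look and compute and a shell command to move; the robot and the scene stay as the last step left them, time stands still between calls to the robot, and variables do not carry over. Pictures are saved under pics/ and viewed, at most 10 in all, crops included, and the job is handed in when it is done.

```bash
mkdir -p pics; ls; cat > h.py <<'E'
import numpy as np, cv2
from cell import robot, capture, get_calibration
def rays(c,uv):
    K=np.array(c["mtx"],float); uv=np.atleast_2d(uv).astype(float)
    d=np.c_[(uv[:,0]-K[0,2])/K[0,0],(uv[:,1]-K[1,2])/K[1,1]]; s=d.copy()
    for _ in range(20): s=d/(1+c["k1"]*(s**2).sum(1,keepdims=True))
    return s
def plane(c,uv,z):
    T=np.array(c["pose"]); s=rays(c,uv); D=np.c_[s,np.ones(len(s))]@T[:3,:3].T; o=T[:3,3]
    return o+D*((z-o[2])/D[:,2])[:,None]
def cloud(c,dep):
    v,u=np.mgrid[:480,:640]; s=rays(c,np.c_[u.ravel(),v.ravel()]); z=dep.ravel()[:,None]
    T=np.array(c["pose"]); return ((np.c_[s,np.ones(len(s))]*z)@T[:3,:3].T+T[:3,3]).reshape(480,640,3)
def shot(n,name):
    c=get_calibration(n); im,d=capture(n); cv2.imwrite(f"pics/{name}.png",im[:,:,::-1]); np.savez(f"pics/{name}.npz",im=im,d=d,mtx=c["mtx"],k1=c["k1"],pose=c["pose"]); return c,im,d
def load(name):
    f=np.load(f"pics/{name}.npz"); return dict(mtx=f["mtx"],k1=float(f["k1"]),pose=f["pose"]),f["im"],f["d"]
E
python3 - <<'E'
from h import *
for n in("top","side"):
    c,im,d=shot(n,n+"0"); print(n,np.round(c["pose"],2).tolist(),c["k1"],(d>0).mean())
print(robot.sense())
E
```

```text
pics
top [[0.02, -0.99, 0.13, 351.34], [-1.0, -0.02, -0.01, -21.25], [0.01, -0.13, -0.99, 1188.33], [0.0, 0.0, 0.0, 1.0]] 0.008063140576507 0.9959342447916667
side [[1.0, -0.05, 0.04, 456.38], [-0.07, -0.59, 0.81, -1041.26], [-0.02, -0.81, -0.59, 841.4], [0.0, 0.0, 0.0, 1.0]] 0.0033993193962478497 0.9960872395833333
{'clock': 0.1, 'joint_pos': array([ 9.64985036e-01,  3.42647414e-01,  1.52489883e+00,  1.95842981e-05,
        1.27538757e+00, -1.46063379e-01]), 'dq': array([ 0.00062738,  0.00067362, -0.00184724, -0.00085577, -0.00023465,
       -0.00018339]), 'tau': array([ 1.58178605e-03, -4.32002699e+01, -2.44696069e+01,  7.20028323e-02,
        5.26135764e-02, -5.91734329e-05]), 'ee_pos': array([232.89697775, 470.38922316, 404.12512943]), 'eef_rot': array([-3.14026850e+00, -2.13727204e-04,  2.68183889e+00]), 'wrist_force': array([-0.09717712, -0.17040446, -0.0811156 ]), 'wrist_torque': array([-0.0203221 , -0.01739771,  0.03974999]), 'grasp_force': 0.0, 'width': 0.9990716282098429}
```

View pics/top0.png

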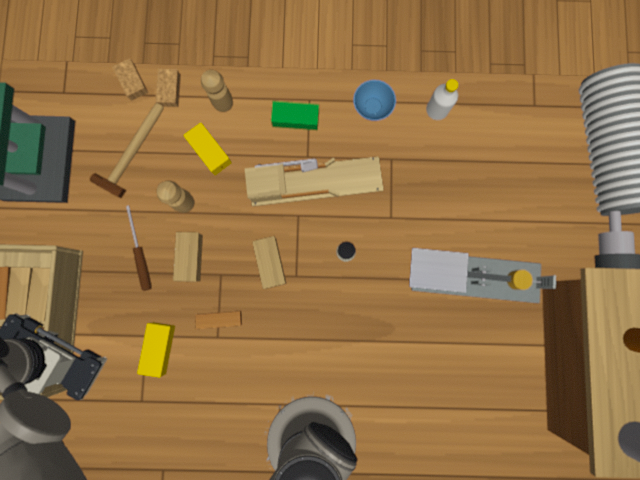

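View pics/side0.png

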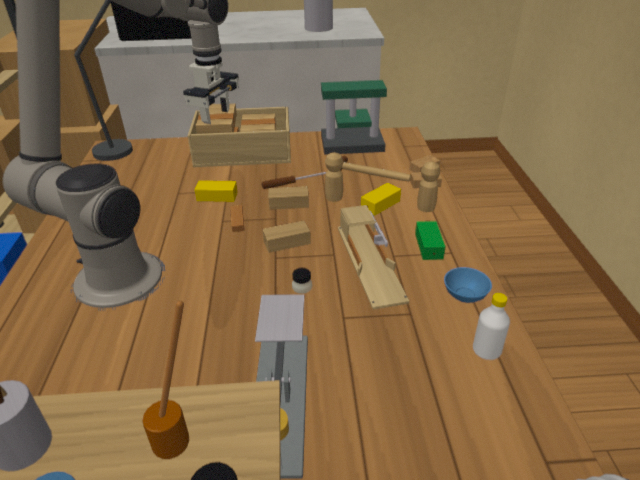

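The top view shows (u,v): two pale blanks at (187,257) and (269,261), and yellow and green look-alikes at (206,148), (155,350) and (296,115). A thin brown stick lies at (218,320). The rack spans (247..382,180) with its apron to the right, the jar is at (346,251), the doll at (175,196) and the pan at (438,270). Only the two pale, plain ones match the blank description. Next I'll measure and confirm with a crop.

```bash
python3 - <<'E'
from h import *
c,im,d=load("top0"); P=cloud(c,d)
def comp(box,z0,z1,name):
    u0,v0,u1,v1=box; m=np.zeros((480,640),bool); m[v0:v1,u0:u1]=True
    m&=(P[...,2]>z0)&(P[...,2]<z1)
    n,l,s,_=cv2.connectedComponentsWithStats(m.astype(np.uint8)); k=1+s[1:,4].argmax(); m=l==k
    q=P[m]; r=cv2.minAreaRect(q[:,:2].astype(np.float32)); print(name,len(q),"z",np.round(np.percentile(q[:,2],[5,50,95]),1),"rect",np.round(r[0],1),np.round(r[1],1),round(r[2],1))
    return m
comp((165,225,210,290),36,52,"blankL"); comp((245,225,295,295),36,52,"blankR")
comp((405,240,475,300),100,120,"pan"); comp((325,235,365,270),36,52,"pot"); comp((150,175,200,215),60,170,"doll")
comp((315,150,390,205),4,18,"rackfloor"); comp((240,150,300,210),62,80,"roof"); comp((240,145,390,210),4,90,"rack all")
# top-surface rack profile along its lane
for u in range(250,385,8): print(u,[int(P[v,u,2]) for v in range(156,206,4)])
cv2.imwrite("pics/crop0.png",cv2.resize(im[140:300,150:400,::-1],None,fx=3.2,fy=3.2,interpolation=cv2.INTER_CUBIC))
E
```

```text
blankL 1136 z [38.7 42.3 45.8] rect [435.4 316.9] [ 57.7 118.7] 89.9
blankR 1122 z [38.9 42.2 45.8] rect [427.1 115. ] [120.2  56.2] 14.9
pan 2196 z [105.9 109.1 112.5] rect [ 414.  -285.2] [130.3  90.1] 85.7
pot 262 z [40.7 44.5 47.5] rect [460.5 -74.6] [42.7 43.2] 64.3
doll 642 z [ 70.2 137.2 150. ] rect [578.4 337.9] [49.1 53.3] 78.5
rackfloor 2076 z [ 5.2  8.7 12.6] rect [653.6 -76.2] [ 95.2 174.4] 8.8
roof 1208 z [64.  67.7 72. ] rect [626.1 127.4] [83.3 95.4] 8.1
rack all 5031 z [ 5.7 10.9 69.7] rect [647.8   7. ] [109.3 340.3] 7.6
250 [-5, 1, -2, 66, 64, 66, 67, 63, 68, 62, 60, -1, 0]
258 [0, -3, 50, 69, 65, 67, 66, 70, 65, 66, 62, 29, 4]
266 [0, 0, 60, 70, 70, 68, 69, 68, 69, 69, 64, 25, 8]
274 [0, -2, 61, 66, 67, 69, 66, 69, 67, 67, 56, 12, -2]
282 [0, 0, 73, 75, 66, 66, 67, 71, 70, 67, 33, 7, -4]
290 [-1, -4, 52, 30, 7, 12, 10, 4, 7, 6, 29, 7, -4]
298 [0, 59, 0, 26, 5, 9, 4, 5, 7, 9, 20, 6, 0]
306 [-2, 62, 49, 48, 13, 7, 12, 9, 7, 11, 15, 0, 0]
314 [-2, 62, 60, 61, 9, 6, 9, 8, 13, 30, 11, -1, -2]
322 [0, -4, 32, 8, 13, 7, 8, 10, 5, 31, 8, 1, 0]
330 [0, 33, 7, 7, 4, 7, 9, 10, 12, 29, 6, 0, 0]
338 [1, -2, 11, 10, 5, 10, 6, 8, 9, 6, 16, 0, -2]
346 [0, 13, 2, 7, 8, 11, 5, 3, 7, 5, -2, -4, 0]
354 [-2, 6, 6, 9, 8, 9, 7, 7, 8, 9, -3, 0, 1]
362 [0, 7, 9, 10, 8, 9, 9, 9, 13, 11, -4, -3, -2]
370 [-4, 13, 7, 6, 8, 10, 7, 14, 1, 6, -2, 2, 0]
378 [8, 10, 9, 9, 7, 8, 11, 5, 10, 2, 2, -1, 0]
```

View pics/crop0.png

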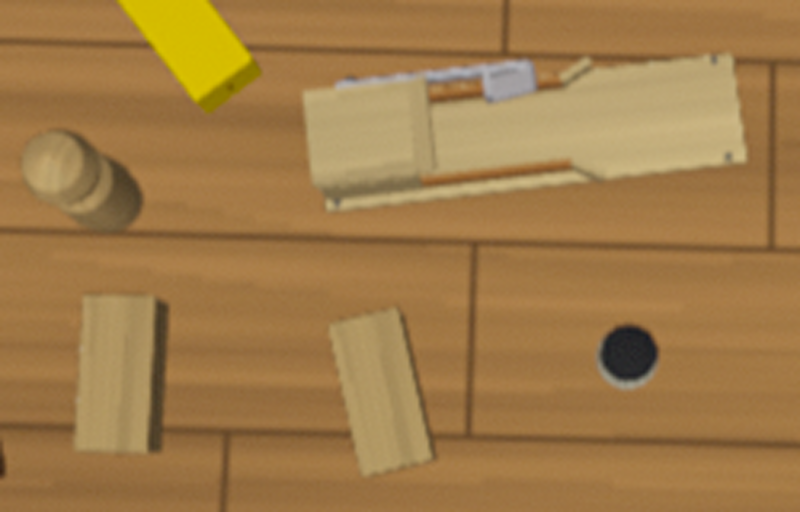

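The crop confirms two plain pale bricks with blank proportions at (187,257) and (269,261). Their measured tops are 120x57 mm at z≈43, which fits. I'll start with the nearer-to-pan one and go above it.

```bash
python3 -m handwheel '[{"slide":[0.517,-0.947,-0.1],"angular":[0,0,0.275],"fingers":1},{"slide":[0.517,-0.947,-0.1],"angular":[0,0,0.275],"fingers":1},{"slide":[0.517,-0.947,-0.1],"angular":[0,0,0.275],"fingers":1},{"slide":[0.517,-0.947,-0.1],"angular":[0,0,0.275],"fingers":1},{"slide":[0.517,-0.947,-0.1],"angular":[0,0,0.275],"fingers":1},{"slide":[0.517,-0.947,-0.1],"angular":[0,0,0.275],"fingers":1},{"slide":[0.517,-0.947,-0.1],"angular":[0,0,0.275],"fingers":1},{"slide":[0.517,-0.947,-0.1],"angular":[0,0,0.275],"fingers":1},{"slide":[0.517,-0.947,-0.1],"angular":[0,0,0.275],"fingers":1},{"slide":[0.517,-0.947,-0.1],"angular":[0,0,0.275],"fingers":1},{"slide":[0.517,-0.947,-0.1],"angular":[0,0,0.275],"fingers":1},{"slide":[0.517,-0.947,-0.1],"angular":[0,0,0.275],"fingers":1},{"slide":[0.517,-0.947,-0.1],"angular":[0,0,0.275],"fingers":1},{"slide":[0.517,-0.947,-0.1],"angular":[0,0,0.275],"fingers":1},{"slide":[0.517,-0.947,-0.1],"angular":[0,0,0.275],"fingers":1},{"slide":[0,0,0],"angular":[0,0,0],"fingers":1}]' 30
python3 - <<'E'
from h import *
c,im,d=shot("wrist","w1"); P=cloud(c,d); print(np.round(np.array(c["pose"]),2).tolist(), (d>0).mean())
m=(P[...,2]>36)&(P[...,2]<52)&(d>0)
n,l,s,_=cv2.connectedComponentsWithStats(m.astype(np.uint8))
for k in range(1,n):
    if s[k,4]>800:
        q=P[l==k]; r=cv2.minAreaRect(q[:,:2].astype(np.float32)); print(s[k],np.round(r[0],1),np.round(r[1],1),round(r[2],1),np.median(q[:,2]))
# rack from top camera: board corners at z=10
c,im,d=load("top0")
A=plane(c,[[379.1,157.2],[383.1,190],[252.5,205.6]],10); print(np.round(A,1)); 
print(np.linalg.norm(A[0]-A[1]),np.linalg.norm(A[1]-A[2]),np.degrees(np.arctan2(*(A[2]-A[1])[[1,0]])))
E
```

```text
clock: 2.1
ee_pos: [427.3, 114.3, 366.8]
eef_rot: [3.141, -0.001, -2.884]
wrist_force: [0.2, 1.0, 1.6]
width: 1.003
grasp_force: 0.0
[[-0.25, 0.92, 0.29, 349.85], [0.97, 0.24, 0.08, 93.34], [0.0, 0.3, -0.96, 347.99], [0.0, 0.0, 0.0, 1.0]] 0.9960514322916667
[  285   147    77   151 10901] [428.8 115.7] [119.1  56.8] 14.9 45.02786087219823
[  36  177   69   60 3139] [463.3 -73.4] [44.3 45.2] 47.4 47.00862774600313
[ 508  220  119  119 6939] [429.  317.9] [101.8  57.8] 0.9 44.954145366367754
[ 247  389   91   25 1068] [587.1 130.3] [ 6.8 80.2] 5.2 44.21077190906723
[[ 708.2 -157.3   10. ]
 [ 621.8 -168.4   10. ]
 [ 572.5  164.4   10. ]]
87.1819381106158 336.42965864106435 98.42650274876573
```

View pics/w1.png

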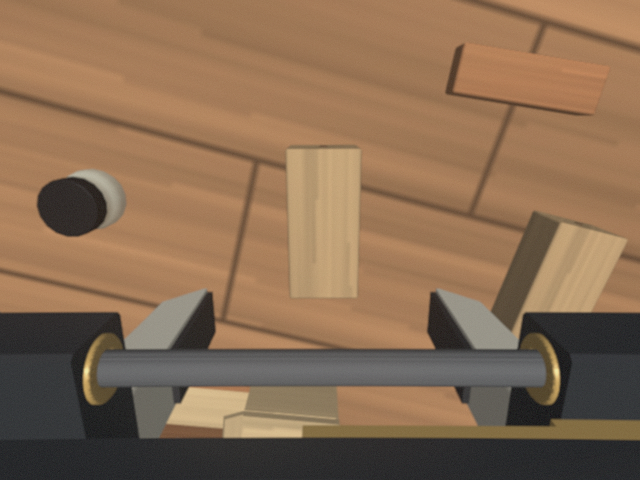

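The wrist view shows the blank centred at (324,222) between the open fingers, the jar at (75,205), and the other blank at (565,280). The poses agree with the top camera to 2 mm. I'll descend and grip.

```bash
python3 -m handwheel '[{"slide":[0.05,0.05,-0.93],"angular":[0,0,0],"fingers":1},{"slide":[0,0,-0.93],"angular":[0,0,0],"fingers":1},{"slide":[0,0,-0.93],"angular":[0,0,0],"fingers":1},{"slide":[0,0,-0.93],"angular":[0,0,0],"fingers":1},{"slide":[0,0,-0.93],"angular":[0,0,0],"fingers":1},{"slide":[0,0,-0.93],"angular":[0,0,0],"fingers":1},{"slide":[0,0,-0.93],"angular":[0,0,0],"fingers":1},{"slide":[0,0,0],"angular":[0,0,0],"fingers":-1},{"slide":[0,0,0],"angular":[0,0,0],"fingers":-1},{"slide":[0,0,0],"angular":[0,0,0],"fingers":-1},{"slide":[0,0,0],"angular":[0,0,0],"fingers":-1},{"slide":[0,0,0],"angular":[0,0,0],"fingers":-1}]' 30
```

```text
clock: 3.65
ee_pos: [428.3, 116.7, 205.2]
eef_rot: [-3.142, 0.001, -2.882]
wrist_force: [-1.2, 1.0, 6.4]
width: 0.603
grasp_force: 30.0
```

```bash
python3 -m handwheel '[{"slide":[0,0,1],"angular":[0,0,0],"fingers":-1},{"slide":[0,0,1],"angular":[0,0,0],"fingers":-1},{"slide":[0,0,1],"angular":[0,0,0],"fingers":-1},{"slide":[0,0,1],"angular":[0,0,0],"fingers":-1},{"slide":[0,0,1],"angular":[0,0,0],"fingers":-1},{"slide":[0,0,1],"angular":[0,0,0],"fingers":-1}]' 30
python3 -m handwheel '[{"slide":[-0.034,-0.944,0],"angular":[0,0,-0.112],"fingers":-1},{"slide":[-0.034,-0.944,0],"angular":[0,0,-0.112],"fingers":-1},{"slide":[-0.034,-0.944,0],"angular":[0,0,-0.112],"fingers":-1},{"slide":[-0.034,-0.944,0],"angular":[0,0,-0.112],"fingers":-1},{"slide":[-0.034,-0.944,0],"angular":[0,0,-0.112],"fingers":-1},{"slide":[-0.034,-0.944,0],"angular":[0,0,-0.112],"fingers":-1},{"slide":[-0.034,-0.944,0],"angular":[0,0,-0.112],"fingers":-1},{"slide":[-0.034,-0.944,0],"angular":[0,0,-0.112],"fingers":-1},{"slide":[-0.034,-0.944,0],"angular":[0,0,-0.112],"fingers":-1},{"slide":[-0.034,-0.944,0],"angular":[0,0,-0.112],"fingers":-1},{"slide":[-0.034,-0.944,0],"angular":[0,0,-0.112],"fingers":-1},{"slide":[-0.034,-0.944,0],"angular":[0,0,-0.112],"fingers":-1},{"slide":[-0.034,-0.944,0],"angular":[0,0,-0.112],"fingers":-1},{"slide":[-0.034,-0.944,0],"angular":[0,0,-0.112],"fingers":-1},{"slide":[-0.034,-0.944,0],"angular":[0,0,-0.112],"fingers":-1},{"slide":[-0.034,-0.944,0],"angular":[0,0,-0.112],"fingers":-1},{"slide":[-0.034,-0.944,0],"angular":[0,0,-0.112],"fingers":-1},{"slide":[0,0,0],"angular":[0,0,0],"fingers":-1},{"slide":[0,0,0],"angular":[0,0,0],"fingers":-1}]' 30
python3 - <<'E'
from h import *
c,im,d=shot("wrist","w2"); P=cloud(c,d)
c2,im2,d2=shot("side","s2"); Q=cloud(c2,d2)
for n,p in(("wrist",P),("side",Q)):
    m=(p[...,2]>102)&(p[...,2]<117)&(p[...,0]>340)&(p[...,0]<490)&(p[...,1]>-370)&(p[...,1]<-200)
    q=p[m]; print(n,len(q))
    if len(q)>50: r=cv2.minAreaRect(q[:,:2].astype(np.float32)); print(np.round(r[0],1),np.round(r[1],1),round(r[2],1),np.median(q[:,2]))
print(robot.sense()["wrist_force"])
E
```

```text
clock: 4.4
ee_pos: [427.8, 116.5, 355.2]
eef_rot: [3.141, -0.001, -2.882]
wrist_force: [1.0, -0.6, -1.4]
width: 0.608
grasp_force: 30.0
clock: 6.78
ee_pos: [413.5, -284.2, 354.2]
eef_rot: [3.141, -0.001, 3.069]
wrist_force: [-0.1, -0.4, -2.4]
width: 0.607
grasp_force: 30.0
wrist 7718
[ 404.9 -283.9] [130.7  67.6] 85.9 111.44495408019777
side 1376
[ 415.2 -309.9] [83.9 90. ] 86.0 110.73281902177871
[-0.15513557 -0.05515536 -1.3699386 ]
```

```bash
python3 -m handwheel '[{"slide":[0,0,-0.6],"angular":[0,0,0],"fingers":-1},{"slide":[0,0,-0.6],"angular":[0,0,0],"fingers":-1},{"slide":[0,0,-0.3],"angular":[0,0,0],"fingers":-1},{"slide":[0,0,0],"angular":[0,0,0],"fingers":-1},{"slide":[0,0,0],"angular":[0,0,0],"fingers":1},{"slide":[0,0,0],"angular":[0,0,0],"fingers":1},{"slide":[0,0,0],"angular":[0,0,0],"fingers":1},{"slide":[0,0,0],"angular":[0,0,0],"fingers":1},{"slide":[0,0,1],"angular":[0,0,0],"fingers":1},{"slide":[0,0,1],"angular":[0,0,0],"fingers":1},{"slide":[0,0,1],"angular":[0,0,0],"fingers":1},{"slide":[0,0,0],"angular":[0,0,0],"fingers":1},{"slide":[0,0,0],"angular":[0,0,0],"fingers":1},{"slide":[0,0,0],"angular":[0,0,0],"fingers":1},{"slide":[0,0,0],"angular":[0,0,0],"fingers":1},{"slide":[0,0,0],"angular":[0,0,0],"fingers":1}]' 30
cat > pan.py <<'E'
from h import *
import sys
c,im,d=shot("wrist",sys.argv[1]); P=cloud(c,d)
for z0,z1 in((68,90),(100,117),(118,135),(143,165)):
    p=P; m=(p[...,2]>z0)&(p[...,2]<z1)&(p[...,0]>320)&(p[...,0]<510)&(p[...,1]>-380)&(p[...,1]<-190)
    q=p[m]
    if len(q)>400: r=cv2.minAreaRect(q[:,:2].astype(np.float32)); print(z0,len(q),np.round(r[0],1),np.round(r[1],1),round(r[2],1),np.median(q[:,2]))
E
python3 pan.py w3
```

```text
clock: 8.88
ee_pos: [413.6, -284.6, 391.6]
eef_rot: [3.141, -0.001, 3.069]
wrist_force: [0.1, 0.7, -0.2]
width: 0.999
grasp_force: 0.0
68 507 [ 409.7 -369.6] [21.4 14.5] 86.3 72.2548882736333
100 11960 [ 408.1 -284.2] [131.1 107.2] 86.0 111.44582257580853
143 19057 [ 411.6 -284.6] [ 56.7 114.6] 85.8 155.3881364471788
```

The pan is still up (111 mm), with the blank's top at 155. I'll wait a little longer to be certain, while moving over the end that will be its rear.

```bash
python3 -m handwheel '[{"slide":[0.6,-0.05,0],"angular":[0,0,0],"fingers":1},{"slide":[0.6,-0.05,0],"angular":[0,0,0],"fingers":1},{"slide":[0,0,0],"angular":[0,0,0],"fingers":1},{"slide":[0,0,0],"angular":[0,0,0],"fingers":1},{"slide":[0,0,0],"angular":[0,0,0],"fingers":1},{"slide":[0,0,0],"angular":[0,0,0],"fingers":1}]' 30
python3 pan.py w4
```

```text
clock: 9.68
ee_pos: [443.4, -287.1, 392.1]
eef_rot: [3.142, -0.0, 3.069]
wrist_force: [-0.5, 0.1, 0.4]
width: 0.996
grasp_force: 0.0
68 531 [ 409.9 -369.5] [21.3 14.1] 86.5 72.28385623013759
100 13010 [ 416.3 -284.8] [130.7  89.6] 85.6 111.4593693883017
143 21904 [ 414.5 -284.8] [ 56.8 119.7] 86.0 155.41383749144063
```

Pan still up after more than 2 s, so this is the dry blank. I'll pick it up by its rear half and carry it over the apron.

```bash
python3 -m handwheel '[{"slide":[0,0,-1],"angular":[0,0,0],"fingers":1},{"slide":[0,0,-1],"angular":[0,0,0],"fingers":1},{"slide":[0,0,-1],"angular":[0,0,0],"fingers":1},{"slide":[0,0,0],"angular":[0,0,0],"fingers":-1},{"slide":[0,0,0],"angular":[0,0,0],"fingers":-1},{"slide":[0,0,0],"angular":[0,0,0],"fingers":-1},{"slide":[0,0,0],"angular":[0,0,0],"fingers":-1},{"slide":[0,0,0],"angular":[0,0,0],"fingers":-1},{"slide":[0,0,1],"angular":[0,0,0],"fingers":-1},{"slide":[0,0,1],"angular":[0,0,0],"fingers":-1}]' 40
python3 -m handwheel '[{"slide":[0.86,0.675,0],"angular":[0,0,-0.776],"fingers":-1},{"slide":[0.86,0.675,0],"angular":[0,0,-0.776],"fingers":-1},{"slide":[0.86,0.675,0],"angular":[0,0,-0.776],"fingers":-1},{"slide":[0.86,0.675,0],"angular":[0,0,-0.776],"fingers":-1},{"slide":[0.86,0.675,0],"angular":[0,0,-0.776],"fingers":-1},{"slide":[0.86,0.675,0],"angular":[0,0,-0.776],"fingers":-1},{"slide":[0.86,0.675,0],"angular":[0,0,-0.776],"fingers":-1},{"slide":[0.86,0.675,0],"angular":[0,0,-0.776],"fingers":-1},{"slide":[0.86,0.675,0],"angular":[0,0,-0.776],"fingers":-1},{"slide":[0.86,0.675,0],"angular":[0,0,-0.776],"fingers":-1},{"slide":[0,0,0],"angular":[0,0,0],"fingers":-1},{"slide":[0,0,0],"angular":[0,0,0],"fingers":-1}]' 40
python3 - <<'E'
from h import *
shot("wrist","w5"); print(robot.sense()["ee_pos"],robot.sense()["eef_rot"])
E
```

```text
clock: 10.98
ee_pos: [443.5, -287.0, 367.2]
eef_rot: [3.141, -0.001, 3.069]
wrist_force: [1.0, 0.2, -1.4]
width: 0.603
grasp_force: 40.0
clock: 12.48
ee_pos: [658.3, -118.6, 366.5]
eef_rot: [-3.14, -0.0, 1.717]
wrist_force: [0.0, 0.2, -0.8]
width: 0.602
grasp_force: 40.0
[ 658.13634981 -118.87585838  366.76819863] [-3.14070552e+00  2.60924256e-05  1.71593820e+00]
```

View pics/w5.png

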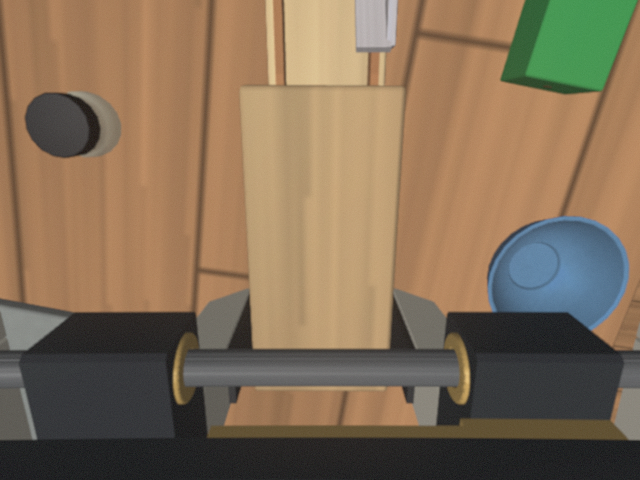

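The wrist view shows the gripped blank at (322,230), the lane walls at u≈275 and u≈376 above it, and the catch toe at (375,25). I'll measure the lane axis and the held blank from depth.

```bash
python3 - <<'E'
from h import *
c,im,d=load("w5"); P=cloud(c,d)
for v in (5,30,55,75): print(v,[(u,int(P[v,u,0]),int(P[v,u,1]),int(P[v,u,2])) for u in range(256,404,6)])
m=np.zeros((480,640),bool); m[:84,255:300]=1; m&=(P[...,2]>27)&(P[...,2]<37); q=P[m]
r=cv2.fitLine(q[:,:2].astype(np.float32),cv2.DIST_HUBER,0,.01,.01).ravel(); print("wall +y",len(q),r,np.degrees(np.arctan2(r[1],r[0])))
m=np.zeros((480,640),bool); m[52:84,355:400]=1; m&=(P[...,2]>27)&(P[...,2]<37); q=P[m]; print("wall -y",len(q),q.mean(0))
m=np.zeros((480,640),bool); m[85:310,230:415]=1; m&=(d>0)&(d<230); q=P[m]; rr=cv2.minAreaRect(q[:,:2].astype(np.float32)); print("held",len(q),rr,np.median(q[:,2]))
# wall top edges in picture: gradient-independent colour rows
for v in (10,40,70): print(v,[tuple(int(k) for k in im[v,u]) for u in range(262,292,2)])
E
```

```text
5 [(256, 586, 31, 0), (262, 591, 31, 2), (268, 597, 30, 10), (274, 604, 26, 33), (280, 608, 27, 32), (286, 610, 32, 11), (292, 614, 32, 12), (298, 618, 33, 11), (304, 623, 34, 11), (310, 627, 34, 11), (316, 631, 35, 10), (322, 636, 35, 11), (328, 640, 36, 11), (334, 644, 37, 10), (340, 649, 37, 12), (346, 653, 38, 12), (352, 657, 39, 10), (358, 660, 30, 51), (364, 664, 31, 50), (370, 667, 31, 51), (376, 671, 32, 50), (382, 675, 32, 51), (388, 678, 30, 63), (394, 681, 30, 63), (400, 693, 46, 2)]
30 [(256, 588, 14, 1), (262, 593, 14, 1), (268, 598, 14, 9), (274, 606, 11, 32), (280, 610, 11, 32), (286, 612, 16, 10), (292, 616, 16, 12), (298, 621, 17, 12), (304, 625, 18, 10), (310, 629, 18, 10), (316, 634, 19, 11), (322, 638, 19, 12), (328, 643, 20, 10), (334, 647, 21, 10), (340, 651, 22, 10), (346, 656, 22, 10), (352, 660, 23, 10), (358, 662, 14, 59), (364, 666, 15, 60), (370, 669, 15, 60), (376, 673, 16, 59), (382, 677, 16, 60), (388, 680, 16, 64), (394, 684, 17, 63), (400, 697, 30, 0)]
55 [(256, 590, -2, 0), (262, 595, -2, 3), (268, 600, -2, 10), (274, 605, -2, 11), (280, 612, -3, 32)
[... 1206 characters left out ...]
 (216, 190, 144), (220, 197, 148), (217, 185, 140), (174, 130, 91), (171, 123, 86), (172, 125, 87), (169, 121, 85), (112, 83, 59), (168, 143, 108), (216, 189, 144), (213, 185, 138), (211, 183, 138)]
40 [(165, 124, 89), (167, 125, 91), (170, 137, 100), (217, 189, 142), (219, 194, 147), (224, 202, 154), (194, 157, 115), (169, 122, 84), (172, 125, 87), (172, 125, 88), (143, 106, 75), (130, 109, 83), (211, 184, 139), (215, 188, 144), (214, 186, 141)]
70 [(163, 122, 87), (166, 125, 90), (162, 122, 90), (199, 169, 127), (218, 194, 148), (220, 196, 148), (218, 191, 144), (178, 133, 95), (168, 121, 83), (168, 122, 85), (165, 119, 84), (110, 84, 61), (183, 159, 121), (213, 186, 140), (215, 188, 143)]
```

Lane axis: yaw 98.25°, through (644.7,1.25). Wall spacing is 67.9 against 68 expected, and the toe end projects to x≈-37 against -38 expected. The held blank needs a sideways shift of about -3.6 mm, then it can go down onto the apron.

```bash
python3 -m handwheel '[{"slide":[0.14,0.02,-1],"angular":[0,0,0],"fingers":-1},{"slide":[0,0,-1],"angular":[0,0,0],"fingers":-1},{"slide":[0,0,-1],"angular":[0,0,0],"fingers":-1},{"slide":[0,0,-1],"angular":[0,0,0],"fingers":-1},{"slide":[0,0,-1],"angular":[0,0,0],"fingers":-1},{"slide":[0,0,-0.8],"angular":[0,0,0],"fingers":-1},{"slide":[0,0,-0.16],"angular":[0,0,0],"fingers":-1},{"slide":[0,0,0],"angular":[0,0,0],"fingers":-1},{"slide":[0,0,0],"angular":[0,0,0],"fingers":-1}]' 40
python3 - <<'E'
import numpy as np
from h import robot
s=robot.sense(); O=np.array([639.8,35]); e=np.array([-.1435,.9896]); n=np.array([-.9896,-.1435]); p=s["ee_pos"][:2]-O; print(p@e,p@n,s["ee_pos"],s["wrist_force"])
E
```

```text
clock: 13.65
ee_pos: [662.3, -118.1, 218.9]
eef_rot: [3.14, 0.001, 1.715]
wrist_force: [-0.6, -0.1, -2.0]
width: 0.609
grasp_force: 40.0
-154.7617974078515 -0.2650629555014859 [ 662.2728623  -118.12948835  218.93079712] [-0.58202927 -0.10909754 -2.02131608]
```

```bash
python3 -m handwheel '[{"slide":[0,0,-0.07],"angular":[0,0,0],"fingers":-1},{"slide":[-0.057,0.396,0],"angular":[0,0,0],"fingers":-1},{"slide":[-0.057,0.396,0],"angular":[0,0,0],"fingers":-1},{"slide":[-0.057,0.396,0],"angular":[0,0,0],"fingers":-1},{"slide":[-0.057,0.396,0],"angular":[0,0,0],"fingers":-1},{"slide":[0,0,0],"angular":[0,0,0],"fingers":-1}]' 40
```

```text
clock: 14.4
ee_pos: [656.8, -77.1, 217.6]
eef_rot: [3.139, 0.001, 1.716]
wrist_force: [1.3, 0.2, 6.8]
width: 0.601
grasp_force: 40.0
```

```bash
python3 -m handwheel '[{"slide":[-0.057,0.396,0],"angular":[0,0,0],"fingers":-1},{"slide":[-0.057,0.396,0],"angular":[0,0,0],"fingers":-1},{"slide":[-0.057,0.396,0],"angular":[0,0,0],"fingers":-1},{"slide":[-0.057,0.396,0],"angular":[0,0,0],"fingers":-1},{"slide":[0,0,0],"angular":[0,0,0],"fingers":-1},{"slide":[0,0,0],"angular":[0,0,0],"fingers":-1}]' 40
python3 - <<'E'
from h import *
s=robot.sense(); O=np.array([639.8,35]); e=np.array([-.1435,.9896]); n=np.array([-.9896,-.1435]); p=s["ee_pos"][:2]-O; print(p@e,p@n,s["ee_pos"],s["wrist_force"])
c,im,d=shot("wrist","w6"); c2,im2,d2=shot("side","s6")
a=cv2.resize(im2[180:320,300:460],(640,560))
cv2.imwrite("pics/s6c.png",np.hstack([a])[:,:,::-1])
E
```

```text
clock: 15.15
ee_pos: [651.1, -39.3, 217.6]
eef_rot: [3.139, 0.003, 1.715]
wrist_force: [0.3, -6.1, 6.0]
width: 0.607
grasp_force: 39.9
-75.18340424223598 -0.4698039116096635 [651.05485733 -39.34148365 217.58211033] [ 0.3216374  -6.14294887  6.00769708]
```

View pics/w6.png

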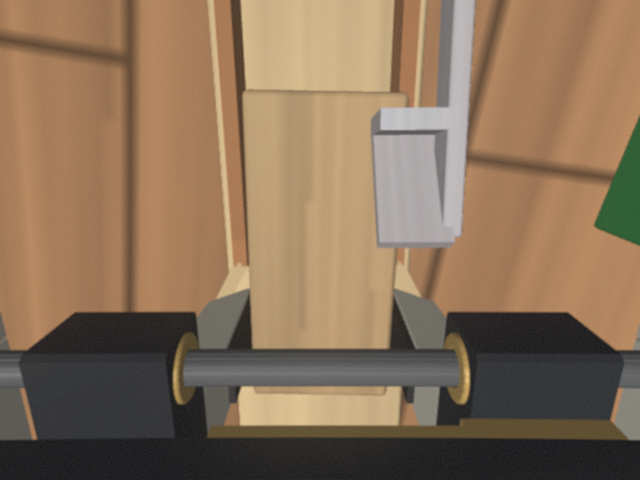

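The wrist view shows the toe (412,185) riding on top of the blank, whose nose at v≈92 is past it. The fingers (v>290) are clear of the catch. I'll release, retreat and close to push from behind.

```bash
python3 -m handwheel '[{"slide":[0,0,0],"angular":[0,0,0],"fingers":0.7},{"slide":[0,0,0],"angular":[0,0,0],"fingers":0.7},{"slide":[0,0,0],"angular":[0,0,0],"fingers":0.7},{"slide":[0,0,1],"angular":[0,0,0],"fingers":0.7},{"slide":[0,0,1],"angular":[0,0,0],"fingers":0.7},{"slide":[0,0,0.4],"angular":[0,0,0],"fingers":0.7},{"slide":[0.02,-0.8,0],"angular":[0,0,0],"fingers":-1},{"slide":[0.02,-0.8,0],"angular":[0,0,0],"fingers":-1},{"slide":[0.02,-0.8,0],"angular":[0,0,0],"fingers":-1},{"slide":[0,0,0],"angular":[0,0,0],"fingers":-1},{"slide":[0,0,0],"angular":[0,0,0],"fingers":-1},{"slide":[0,0,0],"angular":[0,0,0],"fingers":-1}]' 30
cat > st.py <<'E'
from h import *
import sys
s=robot.sense(); O=np.array([639.8,35]); e=np.array([-.1435,.9896]); n=np.array([-.9896,-.1435]); p=s["ee_pos"][:2]-O; print("TCP rack",p@e,p@n,s["wrist_force"],s["width"])
c,im,d=shot("wrist",sys.argv[1]); P=cloud(c,d)
X=(P[...,:2]-O)@e; Y=(P[...,:2]-O)@n; Z=P[...,2]
m=(Z>48)&(Z<59)&(abs(Y)<34)&(Y>-17)&(X<100)&(X>-160); q=np.c_[X[m],Y[m]]
print(len(q),np.percentile(q[:,0],[0.5,99.5]),np.percentile(q[:,1],[1,99]))
t=(Z>56)&(Y<-20)&(Y>-45)&(X>-45)&(X<5); print("catch z",np.percentile(Z[t],[50,95]) if t.sum()>20 else t.sum())
E
python3 st.py w7
```

```text
clock: 16.75
ee_pos: [652.2, -98.0, 276.1]
eef_rot: [-3.142, -0.0, 1.716]
wrist_force: [-0.7, 0.1, 0.0]
width: 0.244
grasp_force: 0.0
TCP rack -133.42503143104898 6.79038705084412 [-0.69218671  0.05656028  0.02308835] 0.2444008726970414
20500 [-106.29250056   -5.90060597] [-16.5776132   25.89157136]
catch z [80.28006517 84.62690178]
```

```bash
python3 -m handwheel '[{"slide":[0,0,-0.9],"angular":[0,0,0],"fingers":-1},{"slide":[0,0,-0.9],"angular":[0,0,0],"fingers":-1},{"slide":[0,0,-0.9],"angular":[0,0,0],"fingers":-1},{"slide":[0,0,0],"angular":[0,0,0],"fingers":-1},{"slide":[-0.057,0.396,0],"angular":[0,0,0],"fingers":-1},{"slide":[-0.057,0.396,0],"angular":[0,0,0],"fingers":-1},{"slide":[-0.057,0.396,0],"angular":[0,0,0],"fingers":-1},{"slide":[-0.057,0.396,0],"angular":[0,0,0],"fingers":-1},{"slide":[-0.057,0.396,0],"angular":[0,0,0],"fingers":-1},{"slide":[-0.057,0.396,0],"angular":[0,0,0],"fingers":-1}]' 30
python3 st.py w8
```

```text
clock: 18.05
ee_pos: [643.7, -38.7, 209.0]
eef_rot: [3.141, 0.0, 1.715]
wrist_force: [1.1, -3.0, 2.9]
width: 0.006
grasp_force: 1.9
TCP rack -73.509306610595 6.7676373508981955 [ 1.11681087 -3.01339759  2.87137985] 0.00565737178780059
42419 [-62.13541521  38.06164675] [-16.54806956  26.97923921]
catch z [ 79.23418639 119.44334394]
```

View pics/w8.png

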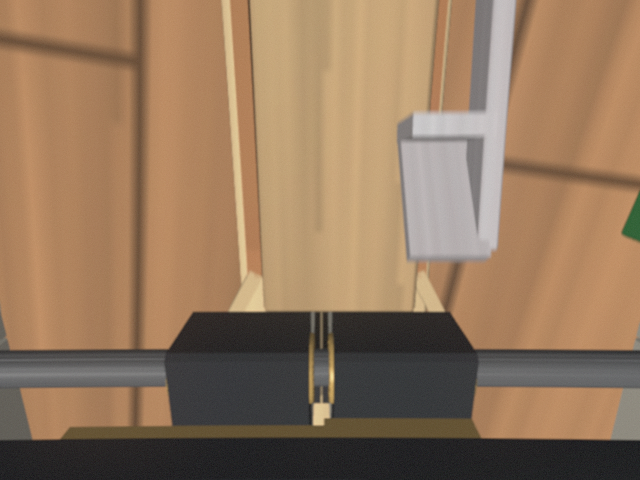

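```bash
python3 - <<'E'
from h import *
c,im,d=load("w8"); P=cloud(c,d); O=np.array([639.8,35]); e=np.array([-.1435,.9896]); n=np.array([-.9896,-.1435])
for u in (185,250,300,400,440,470):
  for v in (316,335,355,390,420):
    p=P[v,u]; print(u,v,np.round([(p[:2]-O)@e,(p[:2]-O)@n,p[2]],0),end=" ")
  print()
for u,v in((440,250),(440,160),(450,125),(497,60),(490,240)): p=P[v,u]; print(u,v,np.round([(p[:2]-O)@e,(p[:2]-O)@n,p[2]],0))
E
```

```text
185 316 [-92.  76.   2.] 185 335 [-38.  35. 113.] 185 355 [-39.  33. 120.] 185 390 [-46.  33. 121.] 185 420 [-52.  34. 122.] 
250 316 [-38.  23. 105.] 250 335 [-38.  21. 114.] 250 355 [-39.  20. 120.] 250 390 [-46.  21. 121.] 250 420 [-53.  21. 122.] 
300 316 [-38.  11. 105.] 300 335 [-38.  11. 114.] 300 355 [-38.  10. 121.] 300 390 [-46.  10. 121.] 300 420 [-52.  11. 122.] 
400 316 [-37. -12. 106.] 400 335 [-38. -10. 114.] 400 355 [-38.  -9. 121.] 400 390 [-46.  -9. 121.] 400 420 [-52. -10. 123.] 
440 316 [-38. -21. 105.] 440 335 [-38. -19. 114.] 440 355 [-38. -17. 121.] 440 390 [-46. -17. 122.] 440 420 [-52. -18. 122.] 
470 316 [-92. -70.   2.] 470 335 [-103.  -71.    2.] 470 355 [-38. -23. 120.] 470 390 [-46. -23. 121.] 470 420 [-52. -24. 123.] 
440 250 [-29. -26.  84.]
440 160 [ -6. -29.  67.]
450 125 [  4. -28.  78.]
497 60 [ 20. -38.  77.]
490 240 [-26. -40.  83.]
```

The lowest gripper part is at z≈103, against 84 for the lifted catch top, so the clearance is fine. The closed fingers span y≈-12..26, clear of the toe at y<-18. I'll keep pushing.

```bash
python3 -m handwheel '[{"slide":[-0.057,0.396,0],"angular":[0,0,0],"fingers":-1},{"slide":[-0.057,0.396,0],"angular":[0,0,0],"fingers":-1},{"slide":[-0.057,0.396,0],"angular":[0,0,0],"fingers":-1},{"slide":[-0.057,0.396,0],"angular":[0,0,0],"fingers":-1},{"slide":[-0.057,0.396,0],"angular":[0,0,0],"fingers":-1},{"slide":[-0.057,0.396,0],"angular":[0,0,0],"fingers":-1},{"slide":[-0.028,0.198,0],"angular":[0,0,0],"fingers":-1},{"slide":[0,0,0],"angular":[0,0,0],"fingers":-1}]' 30
python3 st.py w9
```

```text
clock: 19.1
ee_pos: [634.1, 26.0, 208.2]
eef_rot: [-3.14, -0.001, 1.716]
wrist_force: [-0.1, 0.3, -1.3]
width: 0.005
grasp_force: 0.0
TCP rack -8.070215816681666 6.9719103152089446 [-0.07515591  0.34418213 -1.32027915] 0.004845598380524656
13443 [ 1.13718265 42.77205919] [-16.55332408  27.21784163]
catch z [80.42837993 81.74838916]
```

```bash
python3 -m handwheel '[{"slide":[-0.0115,0.079,0],"angular":[0,0,0],"fingers":-1},{"slide":[-0.0115,0.079,0],"angular":[0,0,0],"fingers":-1},{"slide":[-0.0115,0.079,0],"angular":[0,0,0],"fingers":-1},{"slide":[0,0,0],"angular":[0,0,0],"fingers":-1}]' 30
python3 st.py w10
```

```text
clock: 19.65
ee_pos: [633.5, 31.3, 208.7]
eef_rot: [3.142, -0.0, 1.715]
wrist_force: [-0.1, 0.2, 0.9]
width: 0.003
grasp_force: 0.0
TCP rack -2.7993324450551595 6.731197166057501 [-0.08029511  0.15028632  0.9304227 ] 0.002730221063529114
11129 [ 6.22915017 42.13747495] [-16.52199052  26.82149352]
catch z 0
```

```bash
python3 -m handwheel '[{"slide":[0.057,-0.396,0],"angular":[0,0,0],"fingers":-1},{"slide":[0.115,-0.79,0],"angular":[0,0,0],"fingers":-1},{"slide":[0.115,-0.79,0],"angular":[0,0,0],"fingers":-1},{"slide":[0.115,-0.79,0.5],"angular":[0,0,0],"fingers":-1},{"slide":[0,0,1],"angular":[0,0,0],"fingers":-1},{"slide":[0,0,1],"angular":[0,0,0],"fingers":-1},{"slide":[0,0,1],"angular":[0,0,0],"fingers":-1},{"slide":[0,0,0],"angular":[0,0,0],"fingers":-1},{"slide":[0,0,0],"angular":[0,0,0],"fingers":-1}]' 30
python3 st.py w11
python3 - <<'E'
from h import *
c,im,d=load("w11"); P=cloud(c,d); O=np.array([639.8,35]); e=np.array([-.1435,.9896]); n=np.array([-.9896,-.1435])
X=(P[...,:2]-O)@e; Y=(P[...,:2]-O)@n; Z=P[...,2]
t=(Z>36)&(Y<-12)&(Y>-46)&(X>-60)&(X<2); print("toe z",np.percentile(Z[t],[5,50,95]))
b=(Z>50)&(Z<58)&(abs(Y)<32)&(X>0)&(X<44)&(Y>-25); q=np.c_[X[b],Y[b]]
for y in(-10,0,10,20): print(y,np.percentile(q[abs(q[:,1]-y)<2,0],1))
for x in(15,25,35): print(x,np.percentile(q[abs(q[:,0]-x)<2,1],[1,99]))
E
```

```text
clock: 20.82
ee_pos: [643.4, -38.7, 295.6]
eef_rot: [-3.141, -0.0, 1.714]
wrist_force: [-0.4, -0.2, 0.0]
width: 0.007
grasp_force: 0.0
TCP rack -73.4523840117877 7.049220524163318 [-0.40951945 -0.23023761  0.00276133] 0.007215014112810284
7996 [ 8.14310362 49.56828454] [-16.50987236  26.93557618]
catch z [194.76902051 208.12940596]
toe z [ 56.88382114 208.15735687 224.76961776]
-10 8.13854644379823
0 8.20810333663911
10 8.151129102532952
20 8.151190985158383
15 [-24.43730601  26.94109316]
25 [-24.54627474  26.62052234]
35 [-24.47989685  26.81237712]
```

View pics/w11.png

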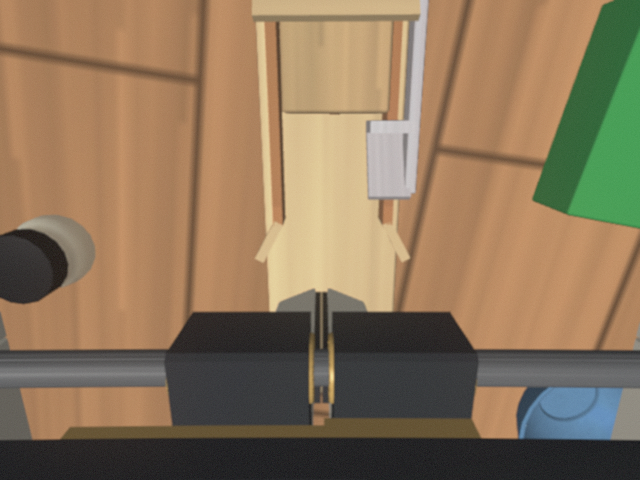

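The wrist view shows the blank at (335,65) with its rear edge at v≈112, square in the lane, and the toe at (390,160) dropped behind it. I'll check the toe height against the 50–60 mm rest values, then hand in.

```bash
python3 - <<'E'
from h import *
c,im,d=load("w11"); P=cloud(c,d); z=[float(np.median(P[v-2:v+3,u-2:u+3,2])) for u,v in((388,190),(388,165),(388,140),(418,100))]; print(z)
if z[0]<68 and z[1]<60 and z[3]<68: print(robot.finish_job())
E
```

```text
[64.89845751003907, 57.44393242924093, 50.48979967389687, 64.0482401082142]
the job is handed in; nothing more can be done
None
```

The dry blank is home in the rack, its centre at about rack x = 68 mm with the catch dropped behind it, the damp blank was never moved from the bench, and the job was handed in at about 21 s; the judge's verdict was not shown.

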